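# Break down the front-end stacks into the rebuild kit

### The arm

A 6-joint arm with a two-finger parallel gripper is mounted at the origin on the work surface. World frame = base frame: x ahead of the robot, y to its left, z up, the work surface at z = 0. Lengths are in m, angles in rad, forces in N, time in s.
With the tool pointing down it reaches from about 0.3 to 0.95 m from the base axis. Payload 3.1 kg.
Tool frame: the origin (TCP) lies midway between the tips of the shut fingers; the grasp point (between the pads) lies 19 mm behind it; z points along the fingers, y is the direction in which the jaws open and shut (so a half turn about z gives the same grasp; the last joint's range is limited). The gripper opens to 85 mm and grips with 20 to 120 N. Pads are 22 mm wide; open, the fingers measure 114 mm over their backs; the gripper's body (76 mm by 85 mm) begins 54 mm behind the grasp point. The pads swing forward as they close: fully open they stand 13 mm farther back than shut.
Start: joints at [-1.307, 0.308, 1.634, -0, 1.2, -0.07], TCP at [0.205, -0.591, 0.231] pointing down, gripper open.
Joint ranges: [-3.06, 3.06], [-0.79, 1.96], [0.05, 2.63], [-1.19, 4.34], [0.05, 2.64], [-2.94, 2.94]. Speed limits (rad/s): [2.79, 2.79, 3.14, 3.14, 3.14, 3.14].

### API

Orientations are given as a unit quaternion [w, x, y, z].
In Python, from workcell import bot gives the robot as it stands. The module is installed in compiled form; this text tells all that it offers.
- The arm moves only by the shell command python3 -m crank 'ROWS' [FORCE]. ROWS is JSON, a list of rows, each an object with "offset": the shift along the tool's x, y, z in cm, a list of three; "rotation": the turn, a rotation vector about the tool's x, y, z in degrees, a list of three; "jaw": the opening, from 0 (shut) to 1 (fully open). A call has 1 to 20 rows; each row shifts and turns the commanded pose from where the row before left it, along the tool's axes as they then stand; what a row does not reach is not made up. A row lasts 1/8 s, in which the tool goes at most 62.5 mm and 10.7 degrees, less where a joint would pass 70% of its speed; a pose out of reach is approached as far as the arm can. A call with a gripper value outside its range is refused whole. The fingers move at their own pace and stop on an object; FORCE is the grip in N (left out, the last holds). Time passes only in rows, so rows that do not move let the fingers close. It gives the time, the measured TCP pose, the force and the opening at its end, in the units of the state.
- bot.get_obs(): the state, without advancing time (a new reading comes with each control period).
- bot.grab_frame(name): name is "scene" or "side" or "wrist"; returns a dict with "color" (480x640x3 uint8, red, green, blue), "intrinsics" (3x3 intrinsics, pixels), "k1" (the pictures are not rectified: a ray, as slopes to the right and down, at radius r is drawn at 1 + k1 r^2 times it, then the intrinsics apply), "rvec" (rotation vector, rad) and "tvec" (3), from world to camera coordinates, as OpenCV has them. Camera axes: x right, y down, z forward; pixel columns grow to the right and rows downward; lengths in m; the calibration is good to about 2 mm. A picture is of the moment at which its call begins. There is no depth.
- bot.hand_in(): hands the job in, once; it reports no verdict.
The state is a dict: "time": time; "q": joint angles; "joint_velocities": joint speeds; "tau": joint torques, N m; "ee_pos": TCP position; "orientation": TCP orientation; "ft_force": force on the tool from outside, world axes, zero at the start; "wrist_torque": the same for the moment, N m; "width": finger opening in m.
Only numpy, scipy, OpenCV 4.12 (cv2) and the standard library are available. Lean on these libraries where they do the work, as an engineer would, in place of code of your own. Each camera call takes 0.05 s, during which the arm holds its last target. There are 200 camera calls.

### The job

The stripped front-end parts of a bicycle stand in two short stacks. Take the stacks apart and lay out the rebuild kit: the wide lower cup in the big round dish, the flanged upper cup in the small empty round dish, the stem block in the rectangular low tray, each flat on the floor inside the rim and the same way up as now. The kit already has its spacer, so leave that one standing where it is and stand the spare spacer from the stack upright in the deeper spares tray.

Things in the scene. Friction and masses are not known exactly. Their poses are not given: they have to be found in the camera images.
- lower_cup_center (a point): Lower headset cup: plain thick aluminium ring, 62 mm outside diameter, 24 mm bore, 24 mm high, about 0.14 kg. Stands on the bench at the foot of one of the two stacks, with either the spacer or the upper cup on it. The point is its centre, 12 mm above its underside; z is up.
- stem_block_center (a point): Stem clamp block: dark steel-grey rectangular block, 66 mm long (its x) by 44 mm wide (its y) by 24 mm high, four small bolt heads in the corners of its top (1 mm proud), about 0.16 kg. Stands on the bench at the foot of the other stack. The point is its centre, 12 mm above its underside; z is up.
- spacer_center (a point): The spare spacer: plain steel tube standing upright on top of one of the stacks (on the lower cup or the stem block, whichever), 36 mm outside diameter, 29 mm bore, 40 mm high, about 0.06 kg. The point is its centre, 20 mm above its underside; z is up. Its foot is 24 mm above the bench and the part below is wider, so grip its upper half.
- upper_cup_center (a point): Upper headset cup: aluminium tube with a flange at the top, standing on the other stack; 40 mm high in all: skirt of 36 mm diameter for the lower 26 mm, flange of 48 mm diameter for the upper 14 mm, 26 mm bore, about 0.09 kg. The point is its centre, 20 mm above its underside (6 mm below the flange); z is up. Grip it by the flange.
- kit_spacer_center (a point): The spacer that the kit already has: the same steel tube as the spare one (36 mm diameter, 40 mm high), loose, standing alone in its own little dish. To be left there. The point is its centre, 20 mm above its underside; z is up.
- big_dish: Big round grey dish, fixed to the bench: 82 mm inside diameter, rim 4 mm thick and 7 mm high above the bench, floor 3 mm above the bench. Place of the lower cup. Origin: centre of its underside, on the bench.
- small_dish: Small empty round grey dish, fixed: 62 mm inside diameter, rim 4 mm thick and 7 mm high, floor 3 mm above the bench. Place of the upper cup. Origin: centre of its underside, on the bench.
- spacer_dish: The smallest round grey dish, fixed: 50 mm inside diameter, rim 7 mm high, floor 3 mm above the bench; already holds the kit's spacer. Origin: centre of its underside, on the bench.
- block_tray: Low rectangular grey tray, fixed: 90 mm (its x) by 68 mm (its y) inside, rim 4 mm thick and 7 mm high, floor 4 mm above the bench. Place of the stem block, long side along the tray's long side (x). Origin: centre of its underside, on the bench.
- spares_tray: Deeper, larger rectangular grey tray, fixed and empty: 84 mm (its x) by 104 mm (its y) inside, walls 4 mm thick and 18 mm high, floor 4 mm above the bench. Place of the spare spacer, anywhere inside. Origin: centre of its underside, on the bench.
Things that resemble listed ones, but are neither listed nor needed, are in the scene too. Leave any blue or pink look-alike of the part that bears kit_spacer_center alone.

How it is judged:
At the end, for the whole second after the job is handed in: Cup centres within 14 mm (lower, big dish) and 16 mm (upper, small dish), block within 19 mm of its tray's centre, all on the floors inside the rims (2.5 mm); spare spacer on the spares tray's floor; kit spacer within 12 mm of its dish's centre; all upright as at first (0.06 rad), at rest (horizontal distance between lower_cup_center and big_dish below 0.014 m and z of lower_cup_center in the frame of big_dish below 0.0175 m and horizontal distance between upper_cup_center and small_dish below 0.016 m and z of upper_cup_center in the frame of small_dish below 0.0255 m and horizontal distance between stem_block_center and block_tray below 0.019 m and z of stem_block_center in the frame of block_tray below 0.0185 m and x of spacer_center in the frame of spares_tray between -0.03 and 0.03 m and y of spacer_center in the frame of spares_tray between -0.04 and 0.04 m and z of spacer_center in the frame of spares_tray below 0.027 m and horizontal distance between kit_spacer_center and spacer_dish below 0.012 m and angle between each of lower_cup_center, upper_cup_center, stem_block_center, spacer_center, kit_spacer_center's own z axis and vertical below 0.06 rad and linear speed of each of lower_cup, upper_cup, stem_block, spacer below 0.02 m/s); the robot touches nothing.
It fails at once if the spacer that the kit already has is moved (more than 15 mm) (distance of kit_spacer_center from where it was at the start of the episode above 0.015 m).
It also fails if it takes over 112 s, if anything falls off the work surface, if the arm or the gripper's body presses on something with over 40 N, if the wrist force passes 120 N, or if a joint passes its speed limit or range.

## Working session

There is one attempt and no reset: what is moved stays moved. The work goes in short steps, Python scripts to look and compute and a shell command to move; the robot and the scene stay as the last step left them, time stands still between calls to the robot, and variables do not carry over. Pictures are saved under pics/ and viewed, about 12 in all and at most 16, crops included, and the job is handed in when it is done.

```bash
mkdir -p pics; cat > h.py <<'E'
import cv2,numpy as np
from workcell import bot
def snap(name,fn):
    f=bot.grab_frame(name); cv2.imwrite('pics/'+fn+'.png',cv2.cvtColor(f['color'],cv2.COLOR_RGB2BGR)); np.save('pics/'+fn+'.npy',f,allow_pickle=True); return f
def load(fn): return np.load('pics/'+fn+'.npy',allow_pickle=True).item()
def ray(f,u,v):
    K=np.array(f['intrinsics']);d=np.array([(u-K[0,2])/K[0,0],(v-K[1,2])/K[1,1]]);s=d.copy()
    for _ in range(30): s=d/(1+f['k1']*(s@s))
    R=cv2.Rodrigues(np.array(f['rvec'],float))[0];t=np.array(f['tvec'],float).ravel()
    return -R.T@t, R.T@np.array([s[0],s[1],1])
def pt(f,u,v,z):
    c,d=ray(f,u,v); return c+d*(z-c[2])/d[2]
def proj(f,p):
    R=cv2.Rodrigues(np.array(f['rvec'],float))[0];t=np.array(f['tvec'],float).ravel()
    q=R@np.array(p)+t; s=q[:2]/q[2]; s=s*(1+f['k1']*(s@s)); K=np.array(f['intrinsics'])
    return np.array([K[0,0]*s[0]+K[0,2],K[1,1]*s[1]+K[1,2]])
E
python3 - <<'E'
from h import *
for n in('scene','side'):
    f=snap(n,n+'0'); print(n,ray(f,320,240))
print(bot.get_obs())
E
```

```text
scene (array([ 1.12560643, -0.22856967,  0.58215172]), array([-0.75320033,  0.26422184, -0.60244647]))
side (array([ 0.45682907, -0.72490094,  0.78894194]), array([ 0.00893868,  0.70432864, -0.70984334]))
{'time': 0.1, 'q': array([-1.30673036e+00,  3.08975918e-01,  1.63509483e+00,  2.85688720e-05,
        1.19968255e+00, -6.96844782e-02]), 'joint_velocities': array([-3.95120502e-05, -2.12143771e-03, -2.00722160e-03, -5.64618387e-04,
        1.19351768e-03, -9.81408850e-04]), 'tau': array([-3.81195096e-04, -4.16409338e+01, -2.77644628e+01, -5.21476170e-05,
        4.03761602e-03,  1.82909764e-05]), 'ee_pos': array([ 0.20453483, -0.58977769,  0.23010885]), 'orientation': array([-1.07651237e-03,  9.86108899e-01,  1.66096576e-01, -9.15882255e-05]), 'ft_force': array([0.28112064, 0.42951997, 0.51994586]), 'wrist_torque': array([ 0.01177717, -0.02385189,  0.02826235]), 'width': 0.08545437854634666}
```

View pics/scene0.png

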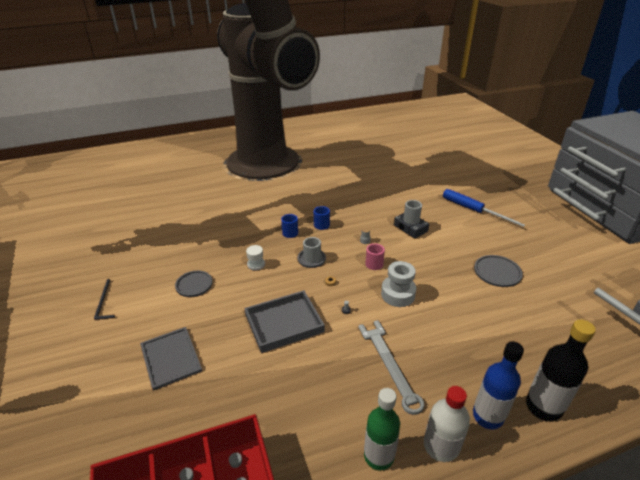

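View pics/side0.png

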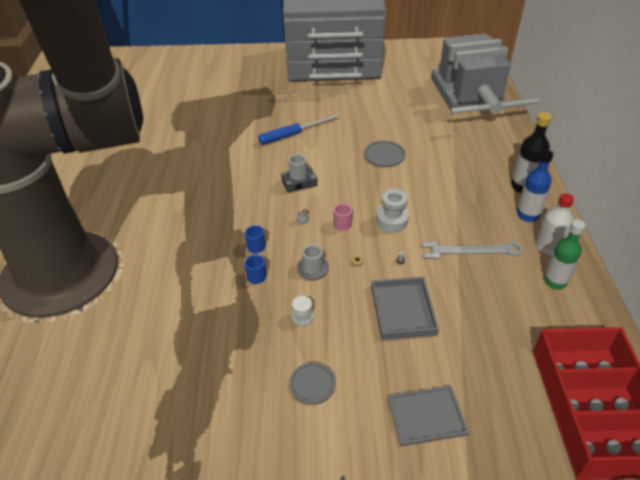

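```bash
cat > m.py <<'E'
from h import *
import sys
def fit(fn,u,v,w,z,smax=70,vlo=0,vhi=256):
    f=load(fn);hsv=cv2.cvtColor(f['color'],cv2.COLOR_RGB2HSV)
    m=((hsv[...,1]<smax)&(hsv[...,2]>=vlo)&(hsv[...,2]<vhi)).astype(np.uint8)
    k=np.zeros_like(m);k[max(0,v-w):v+w,max(0,u-w):u+w]=1;m*=k
    m=cv2.morphologyEx(m,cv2.MORPH_OPEN,np.ones((3,3)))
    cs=cv2.findContours(m,cv2.RETR_EXTERNAL,cv2.CHAIN_APPROX_NONE)[0]
    c=max(cs,key=cv2.contourArea)
    P=np.array([pt(f,*p[0],z)[:2] for p in c]);r=cv2.minAreaRect((P*1000).astype(np.float32))
    b=cv2.boxPoints(r); e=b[1]-b[0];e2=b[2]-b[1]; L=e if np.hypot(*e)>np.hypot(*e2) else e2
    return np.round(r[0],1),np.round(r[1],1),'longdir deg',round(np.degrees(np.arctan2(L[1],L[0])),1),'circ',np.round(cv2.minEnclosingCircle((P*1000).astype(np.float32)),0) if 0 else '',c.reshape(-1,2).min(0),c.reshape(-1,2).max(0)
E
python3 - <<'E'
from m import *
for n,fn,u,v,w,z in [('dishA','side0',385,153,28,.007),('dishA','scene0',498,270,32,.007),('dishB','side0',313,383,32,.007),('dishB','scene0',195,284,26,.007),
 ('tray','side0',427,415,45,.007),('tray','scene0',172,358,40,.007),('spares','side0',404,308,40,.018),('spares','scene0',285,321,47,.018)]:
    print(n,fn,*fit(fn,u,v,w,z))
f=load('side0');g=load('scene0')
def hz(a,b,z): print(pt(f,*a,z),pt(g,*b,z))
hz((297,160),(413,206),.064) # spacer top
hz((394,197),(402,269),.064) # uppercup top
hz((313,252),(312,243),.043) # kit spacer
s=np.hstack([cv2.resize(f['color'][140:290,240:420],None,fx=2.2,fy=2.2),cv2.resize(g['color'][190:340,240:420],None,fx=2.2,fy=2.2)])
cv2.imwrite('pics/c.png',cv2.cvtColor(s,cv2.COLOR_RGB2BGR))
E
```

```text
dishA side0 [613.4 310.8] [93.3 86.8] longdir deg 85.3 circ  [364 140] [404 166]
dishA scene0 [617.  313.9] [86.1 92.1] longdir deg -39.2 circ  [475 255] [521 285]
dishB side0 [ 446.3 -248.3] [71.  67.7] longdir deg 87.6 circ  [290 362] [335 404]
dishB scene0 [ 448.8 -246.3] [67.  70.7] longdir deg -8.9 circ  [175 271] [211 296]
tray side0 [ 608.5 -305.6] [99.4 79.2] longdir deg 7.8 circ  [387 386] [468 445]
tray scene0 [ 610.7 -303.1] [101.8  76.1] longdir deg 7.9 circ  [141 328] [201 388]
spares side0 [ 599.1 -119.3] [ 94.1 124. ] longdir deg -86.6 circ  [372 277] [438 339]
spares scene0 [ 607.2 -112.7] [105.1 114.5] longdir deg -86.8 circ  [245 291] [323 351]
[0.42693861 0.22069167 0.064     ] [0.43463623 0.22226333 0.064     ]
[0.60600285 0.09992206 0.064     ] [0.60740145 0.1046175  0.064     ]
[ 0.45319506 -0.01352946  0.043     ] [ 0.45522925 -0.01011619  0.043     ]
```

View pics/c.png

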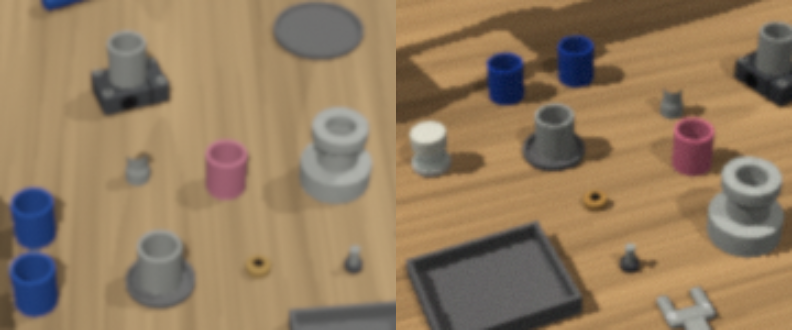

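```bash
python3 -m crank '[{"offset":[3.4,-4.95,0],"rotation":[0,0,0],"jaw":1},{"offset":[3.4,-4.95,0],"rotation":[0,0,0],"jaw":1},{"offset":[3.4,-4.95,0],"rotation":[0,0,0],"jaw":1},{"offset":[3.4,-4.95,0],"rotation":[0,0,0],"jaw":1},{"offset":[3.4,-4.95,0],"rotation":[0,0,0],"jaw":1},{"offset":[3.4,-4.95,0],"rotation":[0,0,0],"jaw":1},{"offset":[3.4,-4.95,0],"rotation":[0,0,0],"jaw":1},{"offset":[3.4,-4.95,0],"rotation":[0,0,0],"jaw":1},{"offset":[3.4,-4.95,0],"rotation":[0,0,0],"jaw":1},{"offset":[3.4,-4.95,0],"rotation":[0,0,0],"jaw":1},{"offset":[3.4,-4.95,0],"rotation":[0,0,0],"jaw":1},{"offset":[3.4,-4.95,0],"rotation":[0,0,0],"jaw":1},{"offset":[3.4,-4.95,0],"rotation":[0,0,0],"jaw":1},{"offset":[3.4,-4.95,0],"rotation":[0,0,0],"jaw":1},{"offset":[0,0,0],"rotation":[0,0,0],"jaw":1}]'
cat >> h.py <<'E'
from scipy.spatial.transform import Rotation as Ro
def go(x,y,z,yaw=None):
    o=bot.get_obs();w,a,b,c=o['orientation'];R=Ro.from_quat([a,b,c,w]);M=R.as_matrix()
    y0=np.degrees(np.arctan2(M[1,0],M[0,0]));d=M.T@(np.array([x,y,z])-o['ee_pos'])*100
    print('t',o['time'],'pos',o['ee_pos'].round(4),'yaw',y0.round(2),'tilt',np.degrees(np.arccos(-M[2,2])).round(2),'w',round(o['width'],4),'F',o['ft_force'].round(1))
    print('offset cm',d.round(2),'norm',np.linalg.norm(d).round(1), '' if yaw is None else 'rotz %.1f'%(((y0-yaw)+90)%180-90))
E
python3 - <<'E'
from h import *
f=snap('wrist','w1'); go(.43,.221,.1)
print(ray(f,320,240),proj(f,[.43,.221,.064]))
E
```

```text
time: 1.98
ee_pos: [0.4277, 0.2236, 0.2309]
orientation: [-0.0, 0.986, 0.169, -0.0]
ft_force: [-0.6, -0.3, -0.1]
width: 0.0856
t 2.025 pos [0.4269 0.2215 0.2306] yaw 19.34 tilt 0.1 w 0.0855 F [-1.1 -0.5 -0.3]
offset cm [ 0.3   0.14 13.06] norm 13.1 
(array([0.49349829, 0.24595113, 0.37293917]), array([-0.27675943, -0.09155504, -0.95672195])) [325.01917038 210.61566946]
```

View pics/w1.png

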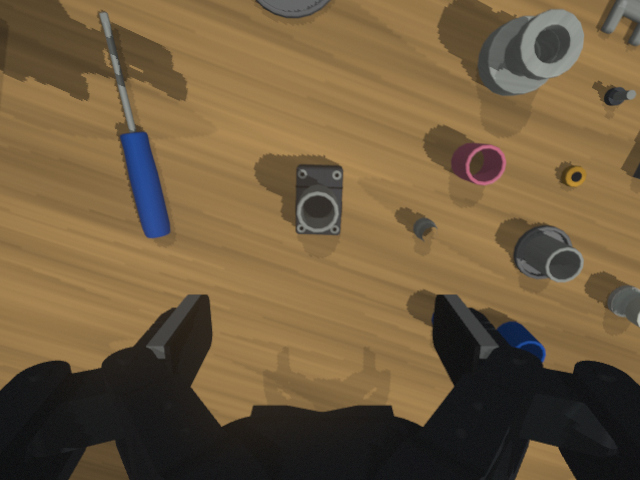

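```bash
python3 - <<'E'
from h import *
f=load('w1')
print('spacer',pt(f,319,212,.064)); 
c=[(303,174),(336,174),(303,229),(336,229)]
P=np.array([pt(f,*p,.025)[:2] for p in c]);print('block',P.mean(0),np.degrees(np.arctan2(*(P[0]-P[2])[::-1])))
print('blk top corners',pt(f,298,166,.024),pt(f,341,166,.024),pt(f,297,234,.024),pt(f,341,234,.024))
print('upper',pt(f,551,44,.064),'pink',pt(f,485,165,.04))
s=pt(f,319,212,.064); go(s[0],s[1],.037)
E
```

```text
spacer [0.42717722 0.22539443 0.064     ]
block [0.42802018 0.22553499] 18.669843550665476
blk top corners [0.45309241 0.25537819 0.024     ] [0.46631584 0.21798309 0.024     ] [0.39085291 0.23562679 0.024     ] [0.40509785 0.19536487 0.024     ]
upper [0.60639153 0.1043299  0.064     ] pink [0.51051221 0.10029273 0.04      ]
t 2.025 pos [0.4269 0.2215 0.2306] yaw 19.34 tilt 0.1 w 0.0855 F [-1.1 -0.5 -0.3]
offset cm [ 0.19 -0.37 19.36] norm 19.4
```

```bash
python3 -m crank '[{"offset":[0.2,-0.37,4.9],"rotation":[0,0,0],"jaw":1},{"offset":[0,0,4.9],"rotation":[0,0,0],"jaw":1},{"offset":[0,0,4.9],"rotation":[0,0,0],"jaw":1},{"offset":[0,0,3.0],"rotation":[0,0,0],"jaw":1},{"offset":[0,0,1.9],"rotation":[0,0,0],"jaw":1},{"offset":[0,0,0],"rotation":[0,0,0],"jaw":1},{"offset":[0,0,0],"rotation":[0,0,0],"jaw":0.3},{"offset":[0,0,0],"rotation":[0,0,0],"jaw":0.3},{"offset":[0,0,0],"rotation":[0,0,0],"jaw":0.3},{"offset":[0,0,0],"rotation":[0,0,0],"jaw":0.3},{"offset":[0,0,0],"rotation":[0,0,0],"jaw":0.3},{"offset":[0,0,0],"rotation":[0,0,0],"jaw":0.3},{"offset":[0,0,0],"rotation":[0,0,0],"jaw":0.3},{"offset":[0,0,0],"rotation":[0,0,0],"jaw":0.3}]' 30
python3 - <<'E'
from h import *
go(.602,-.117,.2)
E
```

```text
time: 3.78
ee_pos: [0.429, 0.2247, 0.0364]
orientation: [-0.0, 0.986, 0.166, 0.001]
ft_force: [-1.0, -0.9, 6.2]
width: 0.0339
t 3.775 pos [0.429  0.2247 0.0364] yaw 19.15 tilt 0.1 w 0.0339 F [-1.  -0.9  6.2]
offset cm [  5.16  37.96 -16.34] norm 41.6
```

```bash
python3 -m crank '[{"offset":[0,0,-1],"rotation":[0,0,0],"jaw":0.2},{"offset":[0,0,-3],"rotation":[0,0,0],"jaw":0.2},{"offset":[0,0,-4],"rotation":[0,0,0],"jaw":0.2},{"offset":[0.52,3.8,-1],"rotation":[0,0,0],"jaw":0.2},{"offset":[0.52,3.8,0],"rotation":[0,0,0],"jaw":0.2},{"offset":[0.52,3.8,0],"rotation":[0,0,0],"jaw":0.2},{"offset":[0.52,3.8,0],"rotation":[0,0,0],"jaw":0.2},{"offset":[0.52,3.8,0],"rotation":[0,0,0],"jaw":0.2},{"offset":[0.52,3.8,0],"rotation":[0,0,0],"jaw":0.2},{"offset":[0.52,3.8,0],"rotation":[0,0,0],"jaw":0.2},{"offset":[0.52,3.8,0],"rotation":[0,0,0],"jaw":0.2},{"offset":[0.52,3.8,0],"rotation":[0,0,0],"jaw":0.2},{"offset":[0.52,3.8,0],"rotation":[0,0,0],"jaw":0.2},{"offset":[0,0,0],"rotation":[0,0,0],"jaw":0.2}]'
python3 - <<'E'
from h import *
f=snap('wrist','w2')
go(.603,-.117,.02)
print('floor center px',proj(f,[.603,-.117,.004]))
E
```

```text
time: 5.52
ee_pos: [0.6029, -0.1201, 0.1258]
orientation: [0.001, 0.986, 0.165, 0.001]
ft_force: [0.0, 0.7, -0.4]
width: 0.0341
t 5.575 pos [ 0.6018 -0.1185  0.1253] yaw 19.01 tilt 0.02 w 0.0341 F [-1.1  0.1 -1.2]
offset cm [ 0.17 -0.1  10.53] norm 10.5 
floor center px [316.64912315 224.47400034]
```

View pics/w2.png

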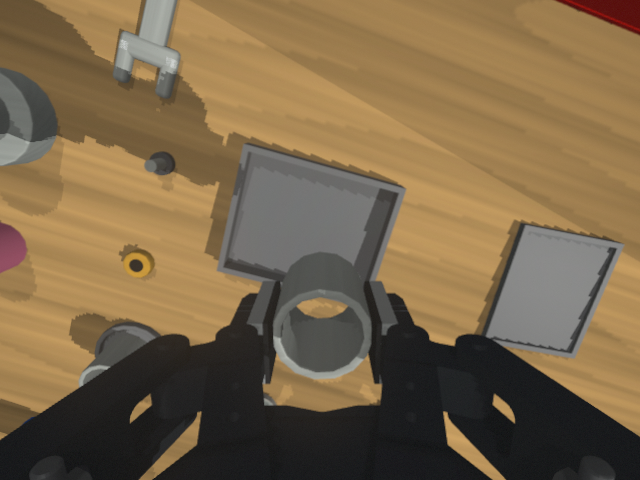

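```bash
python3 - <<'E'
from h import *
f=load('w2')
c=(pt(f,404,187,.018)+pt(f,219,270,.018))/2; print('spares',c)
a=[pt(f,u,v,.007) for u,v in((522,222),(620,243),(575,356))]
print('tray',(a[1]+pt(f,485,341,.007))/2,(a[0]+a[2])/2,[np.linalg.norm(a[i]-a[i+1]) for i in(0,1)],a)
go(.602,c[1],.0175)
E
```

```text
spares [ 0.60107184 -0.11196192  0.018     ]
tray [ 0.60976371 -0.30182597  0.007     ] [ 0.61080479 -0.30132995  0.007     ] [np.float64(0.07537483028370354), np.float64(0.09577051494015247)] [array([ 0.65347318, -0.25574133,  0.007     ]), array([ 0.66250181, -0.33057347,  0.007     ]), array([ 0.56813641, -0.34691858,  0.007     ])]
t 5.575 pos [ 0.6018 -0.1185  0.1253] yaw 19.01 tilt 0.02 w 0.0341 F [-1.1  0.1 -1.2]
offset cm [ 0.24 -0.61 10.78] norm 10.8
```

```bash
python3 -m crank '[{"offset":[0.2,-0.4,4],"rotation":[0,0,0],"jaw":0.2},{"offset":[0,0,3.5],"rotation":[0,0,0],"jaw":0.2},{"offset":[0,0,2],"rotation":[0,0,0],"jaw":0.2},{"offset":[0,0,0.8],"rotation":[0,0,0],"jaw":0.2},{"offset":[0,0,0.3],"rotation":[0,0,0],"jaw":0.2},{"offset":[0,0,0.15],"rotation":[0,0,0],"jaw":0.2},{"offset":[0,0,0.1],"rotation":[0,0,0],"jaw":0.2},{"offset":[0,0,0],"rotation":[0,0,0],"jaw":0.2}]'
```

```text
time: 6.58
ee_pos: [0.6028, -0.1134, 0.0174]
orientation: [0.0, 0.986, 0.166, 0.0]
ft_force: [0.6, 0.2, -1.0]
width: 0.0343
```

Go down slightly, release, and rise.

```bash
python3 -m crank '[{"offset":[0,0,0.1],"rotation":[0,0,0],"jaw":0.2},{"offset":[0,0,0],"rotation":[0,0,0],"jaw":0.2},{"offset":[0,0,0],"rotation":[0,0,0],"jaw":0.55},{"offset":[0,0,0],"rotation":[0,0,0],"jaw":0.55},{"offset":[0,0,0],"rotation":[0,0,0],"jaw":0.55},{"offset":[0,0,0],"rotation":[0,0,0],"jaw":0.55},{"offset":[0,0,-2],"rotation":[0,0,0],"jaw":0.55},{"offset":[0,0,-5],"rotation":[0,0,0],"jaw":0.55},{"offset":[0,0,-6],"rotation":[0,0,0],"jaw":1},{"offset":[0,0,-6],"rotation":[0,0,0],"jaw":1},{"offset":[0,0,0],"rotation":[0,0,0],"jaw":1}]'
python3 - <<'E'
from h import *
f=snap('wrist','w3')
go(.6065,.103,.2)
print(proj(f,[.6065,.103,.064]),proj(f,[.602,-.113,.044]))
E
```

```text
time: 7.95
ee_pos: [0.6074, -0.1145, 0.2151]
orientation: [0.003, 0.986, 0.166, 0.007]
ft_force: [0.3, 0.2, 0.9]
width: 0.0854
t 8.0 pos [ 0.605  -0.1139  0.2113] yaw 19.13 tilt 0.54 w 0.0855 F [ 0.2  0.4 -0.7]
offset cm [  7.24 -20.45   1.08] norm 21.7 
[ 44.77260872 127.68895509] [315.5311606 218.9314203]
```

View pics/w3.png

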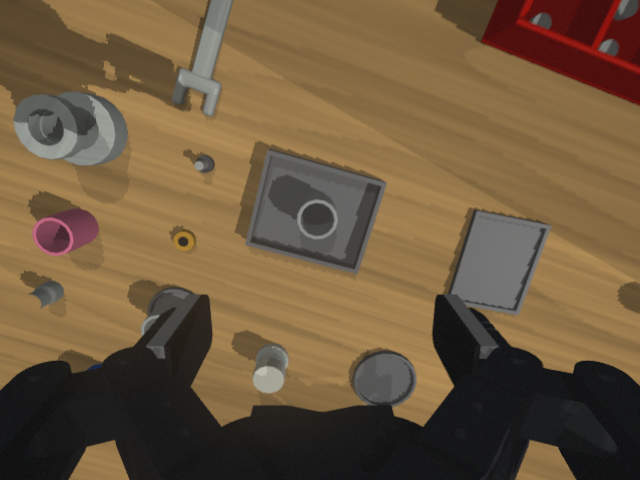

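```bash
python3 -m crank '[{"offset":[1.8,-5.1,0],"rotation":[0,0,0],"jaw":1},{"offset":[1.8,-5.1,0],"rotation":[0,0,0],"jaw":1},{"offset":[1.8,-5.1,0],"rotation":[0,0,0],"jaw":1},{"offset":[1.8,-5.1,1],"rotation":[0,0,0],"jaw":1},{"offset":[0,0,0],"rotation":[0,0,0],"jaw":1},{"offset":[0,0,0],"rotation":[0,0,0],"jaw":1}]'
python3 - <<'E'
from h import *
f=snap('wrist','w4')
go(.6065,.103,.036)
print(proj(f,[.6065,.103,.064]))
E
```

```text
time: 8.75
ee_pos: [0.6025, 0.1029, 0.1946]
orientation: [0.0, 0.986, 0.167, -0.001]
ft_force: [-0.3, -0.3, -0.2]
width: 0.0854
t 8.8 pos [0.603  0.1023 0.1951] yaw 19.11 tilt 0.1 w 0.0856 F [ 0.1 -0.6 -0.4]
offset cm [ 0.39  0.04 15.91] norm 15.9 
[322.56454366 217.32820427]
```

View pics/w4.png

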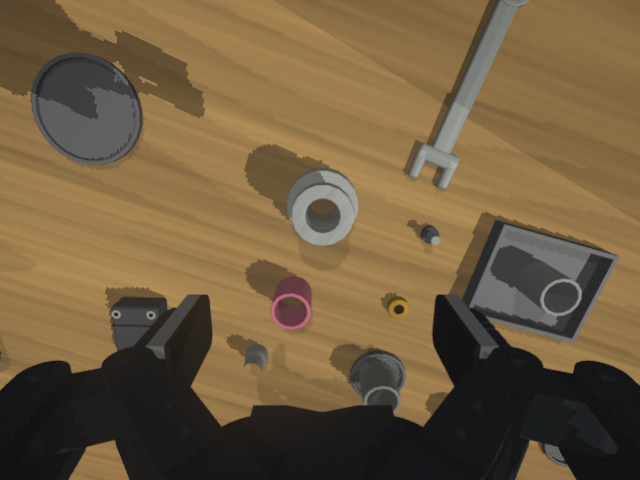

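```bash
python3 - <<'E'
from h import *
f=load('w4')
u=pt(f,323,214,.064);print('upper',u,'lower',pt(f,322,203,.024),'big',pt(f,87,109,.007))
go(u[0],u[1],.036)
E
```

```text
upper [0.60901958 0.10353522 0.064     ] lower [0.60902149 0.10431427 0.024     ] big [0.61650122 0.31469859 0.007     ]
t 8.8 pos [0.603  0.1023 0.1951] yaw 19.11 tilt 0.1 w 0.0856 F [ 0.1 -0.6 -0.4]
offset cm [ 0.64  0.08 15.91] norm 15.9
```

```bash
python3 -m crank '[{"offset":[0.55,0.08,5],"rotation":[0,0,0],"jaw":1},{"offset":[0,0,5],"rotation":[0,0,0],"jaw":1},{"offset":[0,0,4],"rotation":[0,0,0],"jaw":1},{"offset":[0,0,2],"rotation":[0,0,0],"jaw":1},{"offset":[0,0,0],"rotation":[0,0,0],"jaw":1},{"offset":[0,0,0],"rotation":[0,0,0],"jaw":0.4},{"offset":[0,0,0],"rotation":[0,0,0],"jaw":0.4},{"offset":[0,0,0],"rotation":[0,0,0],"jaw":0.4},{"offset":[0,0,0],"rotation":[0,0,0],"jaw":0.4},{"offset":[0,0,0],"rotation":[0,0,0],"jaw":0.4},{"offset":[0,0,0],"rotation":[0,0,0],"jaw":0.4},{"offset":[0,0,-1],"rotation":[0,0,0],"jaw":0.4},{"offset":[0,0,-3],"rotation":[0,0,0],"jaw":0.4},{"offset":[0,0,-5],"rotation":[0,0,0],"jaw":0.4},{"offset":[0,0,0],"rotation":[0,0,0],"jaw":0.4},{"offset":[0,0,0],"rotation":[0,0,0],"jaw":0.4}]' 35
python3 - <<'E'
from h import *
go(.448,-.2465,.125)
f=load('w3'); print(pt(f,383,377,.007))
E
```

```text
time: 10.8
ee_pos: [0.6083, 0.1042, 0.1257]
orientation: [-0.0, 0.986, 0.166, -0.0]
ft_force: [0.5, 0.1, -1.5]
width: 0.0461
t 10.8 pos [0.6083 0.1042 0.1257] yaw 19.13 tilt 0.04 w 0.0461 F [ 0.5  0.1 -1.5]
offset cm [-26.64  27.88   0.08] norm 38.6 
[ 0.45112446 -0.24190289  0.007     ]
```

```bash
python3 -m crank '[{"offset":[-3.78,3.97,0],"rotation":[0,0,0],"jaw":0.4},{"offset":[-3.78,3.97,0],"rotation":[0,0,0],"jaw":0.4},{"offset":[-3.78,3.97,0],"rotation":[0,0,0],"jaw":0.4},{"offset":[-3.78,3.97,0],"rotation":[0,0,0],"jaw":0.4},{"offset":[-3.78,3.97,0],"rotation":[0,0,0],"jaw":0.4},{"offset":[-3.78,3.97,0],"rotation":[0,0,0],"jaw":0.4},{"offset":[-3.78,3.97,0],"rotation":[0,0,0],"jaw":0.4},{"offset":[0,0,0],"rotation":[0,0,0],"jaw":0.4},{"offset":[0,0,0],"rotation":[0,0,0],"jaw":0.4}]'
python3 - <<'E'
from h import *
f=snap('wrist','w5')
go(.449,-.245,.015)
print(proj(f,[.449,-.245,.007]))
E
```

```text
time: 11.92
ee_pos: [0.4488, -0.2442, 0.1243]
orientation: [-0.001, 0.986, 0.166, -0.001]
ft_force: [0.2, 1.2, -1.1]
width: 0.0462
t 11.975 pos [ 0.4493 -0.2438  0.1245] yaw 19.14 tilt 0.17 w 0.046 F [ 0.8  0.4 -0.6]
offset cm [-0.05  0.14 10.95] norm 11.0 
[322.55714694 227.05574929]
```

View pics/w5.png

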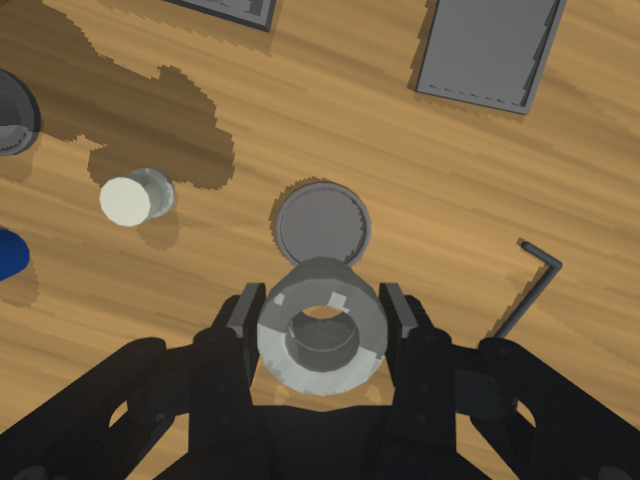

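```bash
python3 -m crank '[{"offset":[-0.05,0.14,4],"rotation":[0,0,0],"jaw":0.4},{"offset":[0,0,4],"rotation":[0,0,0],"jaw":0.4},{"offset":[0,0,1.8],"rotation":[0,0,0],"jaw":0.4},{"offset":[0,0,0.6],"rotation":[0,0,0],"jaw":0.4},{"offset":[0,0,0.3],"rotation":[0,0,0],"jaw":0.4},{"offset":[0,0,0.15],"rotation":[0,0,0],"jaw":0.4},{"offset":[0,0,0.1],"rotation":[0,0,0],"jaw":0.4},{"offset":[0,0,0],"rotation":[0,0,0],"jaw":0.4},{"offset":[0,0,0],"rotation":[0,0,0],"jaw":0.4}]'
```

```text
time: 13.1
ee_pos: [0.4507, -0.2471, 0.0171]
orientation: [0.001, 0.986, 0.166, 0.001]
ft_force: [-0.2, -0.5, 1.8]
width: 0.0462
```

```bash
python3 -m crank '[{"offset":[0,0,0.1],"rotation":[0,0,0],"jaw":0.4},{"offset":[0,0,0],"rotation":[0,0,0],"jaw":0.4},{"offset":[0,0,0],"rotation":[0,0,0],"jaw":0.7},{"offset":[0,0,0],"rotation":[0,0,0],"jaw":0.8},{"offset":[0,0,0],"rotation":[0,0,0],"jaw":0.9},{"offset":[0,0,0],"rotation":[0,0,0],"jaw":1},{"offset":[0,0,0],"rotation":[0,0,0],"jaw":1},{"offset":[0,0,-3],"rotation":[0,0,0],"jaw":1},{"offset":[0,0,-5],"rotation":[0,0,0],"jaw":1},{"offset":[0,0,-5],"rotation":[0,0,0],"jaw":1},{"offset":[0,0,0],"rotation":[0,0,0],"jaw":1}]'
python3 - <<'E'
from h import *
f=snap('wrist','w6')
go(.428,.225,.145,18.7)
print(proj(f,[.449,-.245,.043]))
E
```

```text
time: 14.48
ee_pos: [0.4535, -0.2489, 0.1501]
orientation: [0.004, 0.986, 0.166, 0.004]
ft_force: [-1.0, -0.1, -0.6]
width: 0.0858
t 14.525 pos [ 0.4516 -0.2476  0.1476] yaw 19.13 tilt 0.3 w 0.0855 F [-0.3  0.9 -0.6]
offset cm [ 13.26 -45.43   0.11] norm 47.3 rotz 0.4
[312.13850861 236.20852495]
```

View pics/w6.png

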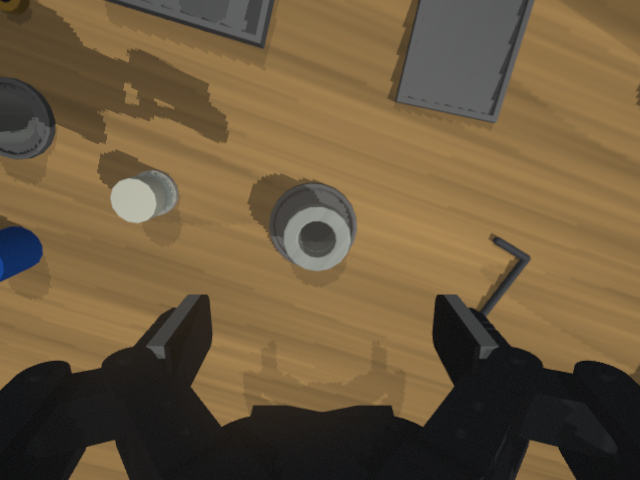

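```bash
python3 -m crank '[{"offset":[1.66,-5.68,0],"rotation":[0,0,0],"jaw":1},{"offset":[1.66,-5.68,0],"rotation":[0,0,0],"jaw":1},{"offset":[1.66,-5.68,0],"rotation":[0,0,0],"jaw":1},{"offset":[1.66,-5.68,0],"rotation":[0,0,0],"jaw":1},{"offset":[1.66,-5.68,0],"rotation":[0,0,0],"jaw":1},{"offset":[1.66,-5.68,0],"rotation":[0,0,0],"jaw":1},{"offset":[1.66,-5.68,0],"rotation":[0,0,0],"jaw":1},{"offset":[1.66,-5.68,0],"rotation":[0,0,0.4],"jaw":1},{"offset":[0,0,0],"rotation":[0,0,0],"jaw":1},{"offset":[0,0,0],"rotation":[0,0,0],"jaw":1}]'
cp m.py m2.py; python3 - <<'E'
from m import *
f=snap('wrist','w7')
go(.428,.225,.004)
p=proj(f,[.428,.225,.024]).astype(int);print(p)
print(*fit('w7',int(p[0]),int(p[1]),90,.024,smax=70,vlo=0,vhi=90))
E
```

```text
time: 15.78
ee_pos: [0.4251, 0.2256, 0.1436]
orientation: [0.001, 0.987, 0.163, -0.002]
ft_force: [0.7, -0.2, 0.8]
width: 0.0853
t 15.825 pos [0.4254 0.225  0.1438] yaw 18.71 tilt 0.2 w 0.0851 F [-1.  -0.5  0.4]
offset cm [ 0.29  0.08 13.98] norm 14.0 
[322 222]
[429.8 227.5] [66.  43.1] longdir deg 18.5 circ  [291 173] [351 262]
```

View pics/w7.png

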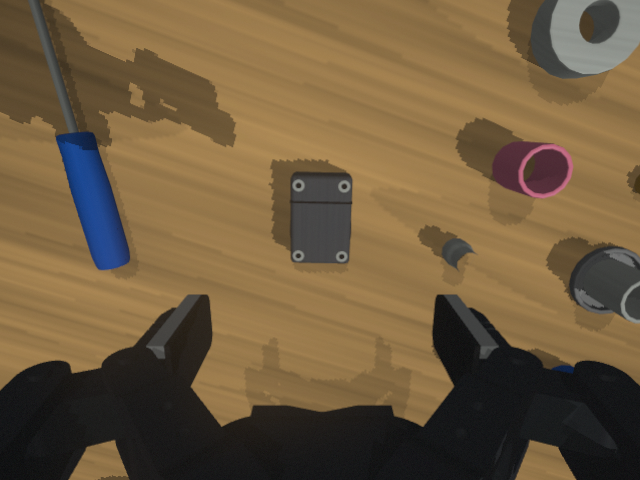

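```bash
python3 -m crank '[{"offset":[0.5,-0.06,5],"rotation":[0,0,0],"jaw":1},{"offset":[0,0,5],"rotation":[0,0,0],"jaw":1},{"offset":[0,0,2.5],"rotation":[0,0,0],"jaw":1},{"offset":[0,0,1],"rotation":[0,0,0],"jaw":1},{"offset":[0,0,0.6],"rotation":[0,0,0],"jaw":1},{"offset":[0,0,0],"rotation":[0,0,0],"jaw":1},{"offset":[0,0,0],"rotation":[0,0,0],"jaw":0.4},{"offset":[0,0,0],"rotation":[0,0,0],"jaw":0.4},{"offset":[0,0,0],"rotation":[0,0,0],"jaw":0.4},{"offset":[0,0,0],"rotation":[0,0,0],"jaw":0.4},{"offset":[0,0,0],"rotation":[0,0,0],"jaw":0.4},{"offset":[0,0,0],"rotation":[0,0,0],"jaw":0.4}]' 45
```

```text
time: 17.32
ee_pos: [0.4319, 0.2289, 0.0052]
orientation: [-0.0, 0.987, 0.163, 0.001]
ft_force: [-0.5, 0.1, 5.2]
width: 0.0432
```

```bash
python3 -m crank '[{"offset":[0,0,-1],"rotation":[0,0,0],"jaw":0.4},{"offset":[0,0,-4],"rotation":[0,0,0],"jaw":0.4},{"offset":[0,0,-5],"rotation":[0,0,2],"jaw":0.4},{"offset":[0,0,-1],"rotation":[0,0,4.25],"jaw":0.4},{"offset":[0,0,0],"rotation":[0,0,4.25],"jaw":0.4},{"offset":[0,0,0],"rotation":[0,0,0],"jaw":0.4},{"offset":[0,0,0],"rotation":[0,0,0],"jaw":0.4}]'
python3 - <<'E'
from h import *
go(.6095,-.303,.12,8)
E
```

```text
time: 18.2
ee_pos: [0.4305, 0.2282, 0.1139]
orientation: [0.0, 0.997, 0.072, -0.001]
ft_force: [-0.1, -0.0, -1.6]
width: 0.0431
t 18.2 pos [0.4305 0.2282 0.1139] yaw 8.29 tilt 0.06 w 0.0431 F [-0.1 -0.  -1.6]
offset cm [10.05 55.15 -0.6 ] norm 56.1 rotz 0.3
```

```bash
python3 -m crank '[{"offset":[1,5.5,0],"rotation":[0,0,0],"jaw":0.4},{"offset":[1,5.5,0],"rotation":[0,0,0],"jaw":0.4},{"offset":[1,5.5,0],"rotation":[0,0,0],"jaw":0.4},{"offset":[1,5.5,0],"rotation":[0,0,0],"jaw":0.4},{"offset":[1,5.5,0],"rotation":[0,0,0],"jaw":0.4},{"offset":[1,5.5,0],"rotation":[0,0,0],"jaw":0.4},{"offset":[1,5.5,0],"rotation":[0,0,0],"jaw":0.4},{"offset":[1,5.5,0],"rotation":[0,0,0],"jaw":0.4},{"offset":[1,5.5,0],"rotation":[0,0,0],"jaw":0.4},{"offset":[1,5.5,0],"rotation":[0,0,0],"jaw":0.4},{"offset":[0,0,0],"rotation":[0,0,0],"jaw":0.4},{"offset":[0,0,0],"rotation":[0,0,0],"jaw":0.4}]'
python3 - <<'E'
from m import *
f=snap('wrist','w8')
go(.6095,-.303,.0095,8)
p=proj(f,[.6095,-.303,.007]);print(p)
E
```

```text
time: 19.7
ee_pos: [0.6077, -0.3011, 0.1129]
orientation: [-0.001, 0.997, 0.071, -0.001]
ft_force: [-0.1, 1.3, -2.0]
width: 0.0429
t 19.75 pos [ 0.6077 -0.3003  0.1131] yaw 8.26 tilt 0.18 w 0.0428 F [ 0.8  0.1 -1.7]
offset cm [ 0.16  0.32 10.35] norm 10.4 rotz 0.3
[324.27071011 229.34977397]
```

View pics/w8.png

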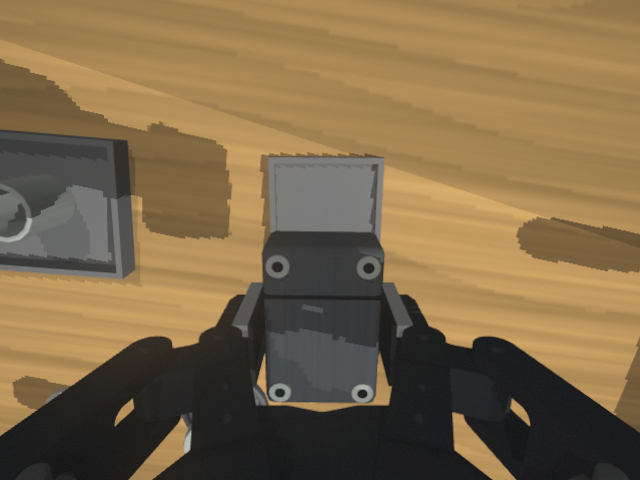

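```bash
python3 - <<'E'
from h import *
f=load('w8');e=pt(f,325,157,.007);c=e[:2]-.049*np.array([np.cos(.144),np.sin(.144)]);print(e,c); go(c[0],c[1],.0095)
E
```

```text
[ 0.65789051 -0.29638524  0.007     ] [ 0.60939767 -0.30341688]
t 19.75 pos [ 0.6077 -0.3003  0.1131] yaw 8.26 tilt 0.18 w 0.0428 F [ 0.8  0.1 -1.7]
offset cm [ 0.14  0.36 10.35] norm 10.4
```

```bash
python3 -m crank '[{"offset":[0.15,0.35,4],"rotation":[0,0,0],"jaw":0.4},{"offset":[0,0,4],"rotation":[0,0,0],"jaw":0.4},{"offset":[0,0,1.4],"rotation":[0,0,0],"jaw":0.4},{"offset":[0,0,0.5],"rotation":[0,0,0],"jaw":0.4},{"offset":[0,0,0.3],"rotation":[0,0,0],"jaw":0.4},{"offset":[0,0,0.15],"rotation":[0,0,0],"jaw":0.4},{"offset":[0,0,0.1],"rotation":[0,0,0],"jaw":0.4},{"offset":[0,0,0],"rotation":[0,0,0],"jaw":0.4},{"offset":[0,0,0],"rotation":[0,0,0],"jaw":0.4}]'
```

```text
time: 20.88
ee_pos: [0.6109, -0.305, 0.0101]
orientation: [0.0, 0.997, 0.072, 0.0]
ft_force: [0.1, -0.2, -1.9]
width: 0.0428
```

```bash
python3 -m crank '[{"offset":[0,0,0.1],"rotation":[0,0,0],"jaw":0.4},{"offset":[0,0,0.05],"rotation":[0,0,0],"jaw":0.4},{"offset":[0,0,0],"rotation":[0,0,0],"jaw":0.55},{"offset":[0,0,0],"rotation":[0,0,0],"jaw":0.65},{"offset":[0,0,0],"rotation":[0,0,0],"jaw":0.8},{"offset":[0,0,0],"rotation":[0,0,0],"jaw":1},{"offset":[0,0,0],"rotation":[0,0,0],"jaw":1},{"offset":[0,0,-3],"rotation":[0,0,0],"jaw":1},{"offset":[0,0,-5],"rotation":[0,0,0],"jaw":1},{"offset":[0,0,-5],"rotation":[0,0,0],"jaw":1},{"offset":[0,0,0],"rotation":[0,0,0],"jaw":1},{"offset":[0,0,0],"rotation":[0,0,0],"jaw":1}]'
python3 - <<'E'
from h import *
f=snap('wrist','w9')
go(.608,.104,.14)
E
```

```text
time: 22.38
ee_pos: [0.6105, -0.3047, 0.1382]
orientation: [-0.0, 0.997, 0.072, -0.0]
ft_force: [-0.8, 0.5, -0.3]
width: 0.0857
t 22.425 pos [ 0.6097 -0.3042  0.1368] yaw 8.23 tilt 0.16 w 0.0851 F [-0.3  0.  -0.5]
offset cm [  5.67 -40.43  -0.26] norm 40.8
```

View pics/w9.png

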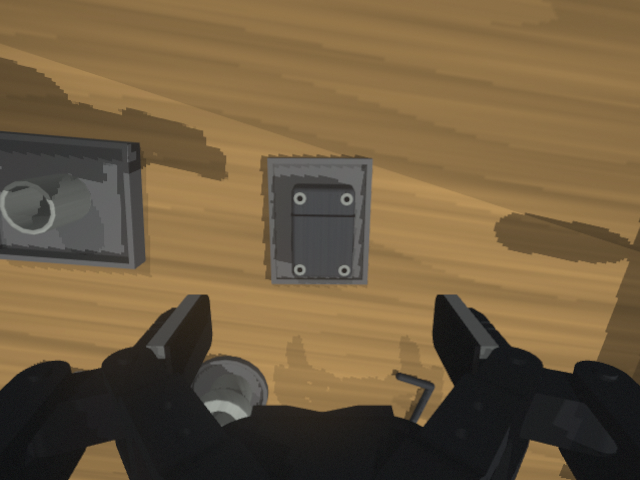

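```bash
python3 - <<'E'
from h import *
f=load('w9')
P=lambda L,z: np.array([pt(f,u,v,z)[:2] for u,v in L])
b=P([(292,185),(354,185),(293,279),(351,279)],.028);b2=P([(300,199),(347,199),(300,270),(344,270)],.029);t=P([(267,158),(371,158),(272,284),(368,284)],.007)
print(b.mean(0),b2.mean(0),t.mean(0),t)
E
python3 -m crank '[{"offset":[0.8,-5.8,0],"rotation":[0,0,0],"jaw":1},{"offset":[0.8,-5.8,0],"rotation":[0,0,0],"jaw":1},{"offset":[0.8,-5.8,0],"rotation":[0,0,0],"jaw":1},{"offset":[0.8,-5.8,0],"rotation":[0,0,0],"jaw":1},{"offset":[0.8,-5.8,0],"rotation":[0,0,0],"jaw":1},{"offset":[0.8,-5.8,0],"rotation":[0,0,0],"jaw":1},{"offset":[0.8,-5.6,0],"rotation":[0,0,0],"jaw":1},{"offset":[0,0,0],"rotation":[0,0,0],"jaw":1},{"offset":[0,0,0],"rotation":[0,0,0],"jaw":1}]'
python3 - <<'E'
from m import *
f=snap('wrist','w10')
go(.608,.104,.002)
p=proj(f,[.608,.104,.024]).astype(int);print(p)
g=cv2.cvtColor(f['color'],cv2.COLOR_RGB2HSV)
print(*fit('w10',int(p[0]),int(p[1]),75,.024,smax=50,vlo=110))
E
```

```text
[ 0.60803457 -0.30626201] [ 0.60706523 -0.30657693] [ 0.60927019 -0.30385728] [[ 0.65230066 -0.25959004]
 [ 0.66303083 -0.33348288]
 [ 0.55542195 -0.27363994]
 [ 0.56632733 -0.34871624]]
time: 23.55
ee_pos: [0.6071, 0.1028, 0.1364]
orientation: [0.0, 0.997, 0.072, -0.002]
ft_force: [-0.1, 0.2, -0.0]
width: 0.0855
t 23.6 pos [0.6074 0.1021 0.1368] yaw 8.21 tilt 0.17 w 0.0854 F [-0.3 -0.5  0.6]
offset cm [ 0.12 -0.19 13.47] norm 13.5 
[319 227]
[607.  103.4] [59.7 60.3] longdir deg -33.8 circ  [277 187] [363 269]
```

View pics/w10.png

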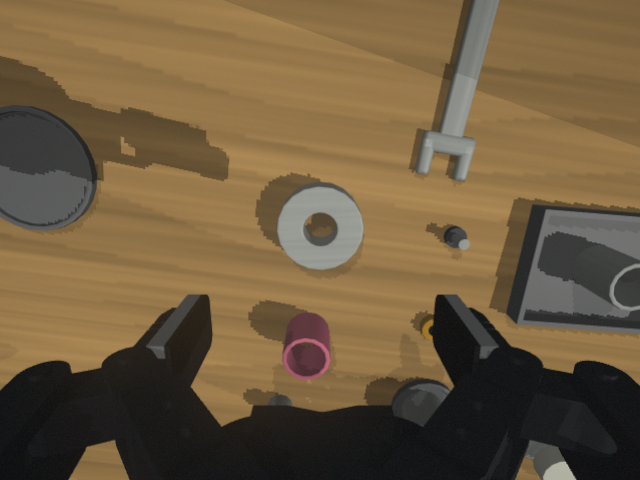

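```bash
python3 -m crank '[{"offset":[0,-0.15,5],"rotation":[0,0,0],"jaw":1},{"offset":[0,0,5],"rotation":[0,0,0],"jaw":1},{"offset":[0,0,2],"rotation":[0,0,0],"jaw":1},{"offset":[0,0,0.9],"rotation":[0,0,0],"jaw":1},{"offset":[0,0,0.5],"rotation":[0,0,0],"jaw":1},{"offset":[0,0,0],"rotation":[0,0,0],"jaw":1},{"offset":[0,0,0],"rotation":[0,0,0],"jaw":0.6},{"offset":[0,0,0],"rotation":[0,0,0],"jaw":0.6},{"offset":[0,0,0],"rotation":[0,0,0],"jaw":0.6},{"offset":[0,0,0],"rotation":[0,0,0],"jaw":0.6},{"offset":[0,0,0],"rotation":[0,0,0],"jaw":0.6},{"offset":[0,0,0],"rotation":[0,0,0],"jaw":0.6}]' 45
```

```text
time: 25.1
ee_pos: [0.6095, 0.1047, 0.0064]
orientation: [-0.0, 0.997, 0.072, 0.001]
ft_force: [-1.5, -0.6, 6.3]
width: 0.0608
```

```bash
python3 -m crank '[{"offset":[0,0,0],"rotation":[0,0,0],"jaw":0.9},{"offset":[0,0,0],"rotation":[0,0,0],"jaw":0.9},{"offset":[0,0,0.4],"rotation":[0,0,0],"jaw":0.9},{"offset":[0,0,0],"rotation":[0,0,0],"jaw":0.6},{"offset":[0,0,0],"rotation":[0,0,0],"jaw":0.6},{"offset":[0,0,0],"rotation":[0,0,0],"jaw":0.6},{"offset":[0,0,0],"rotation":[0,0,0],"jaw":0.6},{"offset":[0,0,0],"rotation":[0,0,0],"jaw":0.6}]' 45
python3 -m crank '[{"offset":[0,0,-1],"rotation":[0,0,0],"jaw":0.6},{"offset":[0,0,-4],"rotation":[0,0,0],"jaw":0.6},{"offset":[0,0,-5],"rotation":[0,0,0],"jaw":0.6},{"offset":[0,0,-1],"rotation":[0,0,0],"jaw":0.6},{"offset":[0,0,0],"rotation":[0,0,0],"jaw":0.6},{"offset":[0,0,0],"rotation":[0,0,0],"jaw":0.6}]'
python3 - <<'E'
from h import *
f=load('w10'); print('big', pt(f,36,168,.007))
go(.616,.3135,.11)
E
```

```text
time: 26.1
ee_pos: [0.6082, 0.1045, 0.0002]
orientation: [-0.0, 0.997, 0.072, 0.0]
ft_force: [1.0, 0.1, -0.1]
width: 0.0608
time: 26.85
ee_pos: [0.6063, 0.1043, 0.1082]
orientation: [0.0, 0.997, 0.072, -0.002]
ft_force: [-0.0, -0.2, -2.9]
width: 0.0613
big [0.61756636 0.31044314 0.007     ]
t 26.85 pos [0.6063 0.1043 0.1082] yaw 8.23 tilt 0.24 w 0.0613 F [-0.  -0.2 -2.9]
offset cm [  3.95 -20.57  -0.19] norm 20.9
```

```bash
python3 -m crank '[{"offset":[1,-5.15,0],"rotation":[0,0,0],"jaw":0.6},{"offset":[1,-5.15,0],"rotation":[0,0,0],"jaw":0.6},{"offset":[1,-5.15,0],"rotation":[0,0,0],"jaw":0.6},{"offset":[1,-5.15,0],"rotation":[0,0,0],"jaw":0.6},{"offset":[0,0,0],"rotation":[0,0,0],"jaw":0.6},{"offset":[0,0,0],"rotation":[0,0,0],"jaw":0.6}]'
python3 - <<'E'
from m import *
f=snap('wrist','w11')
go(.616,.3135,.004)
p=proj(f,[.616,.3135,.007]);print(p)
E
```

```text
time: 27.6
ee_pos: [0.6167, 0.3133, 0.1078]
orientation: [0.001, 0.997, 0.072, -0.002]
ft_force: [-1.1, -0.5, -0.6]
width: 0.061
t 27.65 pos [0.6171 0.3126 0.1082] yaw 8.21 tilt 0.23 w 0.0611 F [ 0.8 -0.9 -2.1]
offset cm [-0.06 -0.12 10.42] norm 10.4 
[319.92543685 234.13221614]
```

View pics/w11.png

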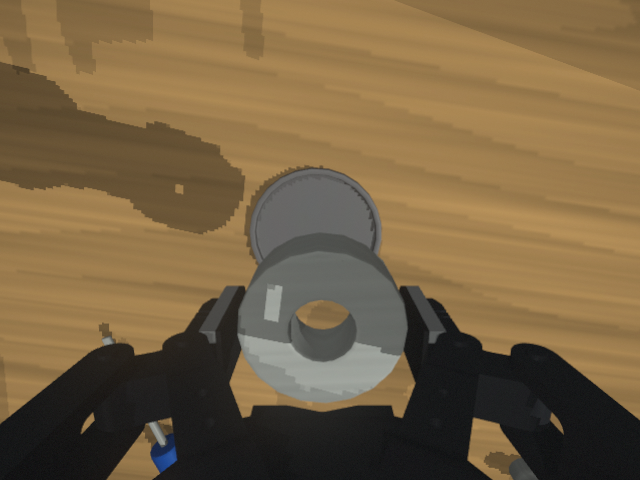

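```bash
python3 -m crank '[{"offset":[-0.05,-0.35,4],"rotation":[0,0,0],"jaw":0.6},{"offset":[0,0,4],"rotation":[0,0,0],"jaw":0.6},{"offset":[0,0,1.4],"rotation":[0,0,0],"jaw":0.6},{"offset":[0,0,0.5],"rotation":[0,0,0],"jaw":0.6},{"offset":[0,0,0.3],"rotation":[0,0,0],"jaw":0.6},{"offset":[0,0,0.15],"rotation":[0,0,0],"jaw":0.6},{"offset":[0,0,0],"rotation":[0,0,0],"jaw":0.6},{"offset":[0,0,0],"rotation":[0,0,0],"jaw":0.6}]'
```

```text
time: 28.65
ee_pos: [0.6177, 0.3178, 0.0075]
orientation: [-0.0, 0.997, 0.072, 0.001]
ft_force: [-0.5, -0.2, -0.8]
width: 0.0614
```

```bash
python3 -m crank '[{"offset":[0,0,0.2],"rotation":[0,0,0],"jaw":0.6},{"offset":[0,0,0.1],"rotation":[0,0,0],"jaw":0.6},{"offset":[0,0,0],"rotation":[0,0,0],"jaw":0.6},{"offset":[0,0,0],"rotation":[0,0,0],"jaw":0.6}]'
```

```text
time: 29.15
ee_pos: [0.6173, 0.3175, 0.0037]
orientation: [0.0, 0.997, 0.072, -0.0]
ft_force: [0.2, -0.4, 0.0]
width: 0.0609
```

Force no longer shows the hanging weight; release and retreat.

```bash
python3 -m crank '[{"offset":[0,0,0],"rotation":[0,0,0],"jaw":0.75},{"offset":[0,0,0],"rotation":[0,0,0],"jaw":0.85},{"offset":[0,0,0],"rotation":[0,0,0],"jaw":1},{"offset":[0,0,0],"rotation":[0,0,0],"jaw":1},{"offset":[0,0,-3],"rotation":[0,0,0],"jaw":1},{"offset":[0,0,-5],"rotation":[0,0,0],"jaw":1},{"offset":[0,0,-5],"rotation":[0,0,0],"jaw":1},{"offset":[0,0,-4],"rotation":[0,0,0],"jaw":1},{"offset":[0,0,0],"rotation":[0,0,0],"jaw":1},{"offset":[0,0,0],"rotation":[0,0,0],"jaw":1}]'
python3 - <<'E'
from m import *
f=snap('wrist','w12');g=snap('side','s1');h=snap('scene','sc1')
s=np.vstack([np.hstack([f['color'][80:320,140:500],cv2.resize(g['color'][340:460,280:480],(400,240))]),np.hstack([cv2.resize(g['color'][130:300,280:450],(380,300)),cv2.resize(h['color'][240:400,130:330],(380,300))])])
cv2.imwrite('pics/c2.png',cv2.cvtColor(s,cv2.COLOR_RGB2BGR))
p=proj(f,[.6165,.3145,.027]).astype(int);print(p)
print(*fit('w12',int(p[0]),int(p[1]),75,.027,smax=50,vlo=125)); print('dish',*fit('w12',int(p[0]),int(p[1]),75,.007,smax=70))
E
```

```text
time: 30.4
ee_pos: [0.6166, 0.3172, 0.173]
orientation: [0.0, 0.997, 0.072, -0.001]
ft_force: [-0.1, -0.2, -0.8]
width: 0.0855
[324 218]
[616.7 316.3] [59.2 60. ] longdir deg -34.8 circ  [284 181] [360 254]
dish [615.2 316.8] [88.1 88.1] longdir deg 8.3 circ  [269 161] [373 263]
```

View pics/c2.png

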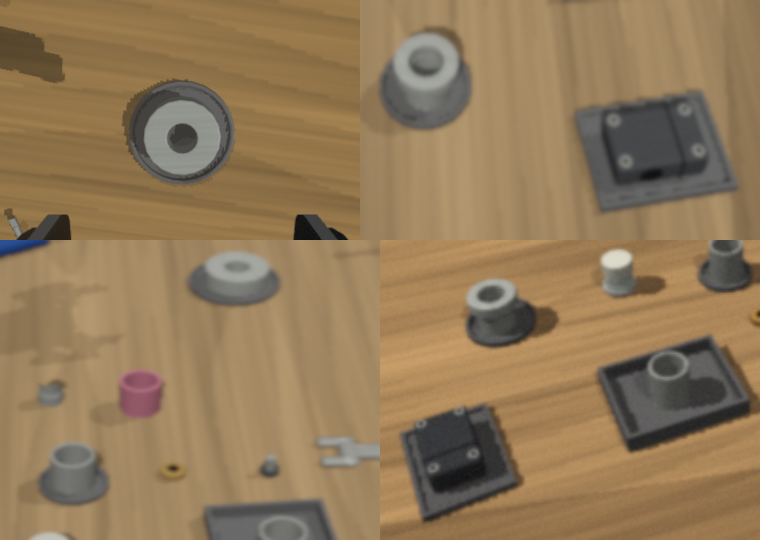

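```bash
python3 -c "
from workcell import bot
print(bot.hand_in())"
```

```text
the job is handed in; nothing more can be done
None
```

I took both stacks apart, laid out the kit, and handed the job in at about 30 s of the 112 s allowed. `hand_in` reports no verdict, so success rests on the checks below.

| Part | Where it is now | Offset from centre (my measurement) |
|---|---|---|
| Lower cup | big dish | about 2 mm |
| Upper cup | small dish | about 3 mm |
| Stem block | low tray, long side along the tray | 3 to 4 mm |
| Spare spacer | upright near the middle of the spares tray | not measured, well inside by eye |
| Kit spacer | its own dish | not touched, still standing there |

- **Checks:** the last side, scene and wrist views showed every part upright and inside its rim, with the gripper clear of everything.
- **Disagreements:** the side and scene cameras placed the stacks a few millimetres (up to 8 mm) from where the wrist camera did. I used the close wrist views for grasping and placing.
- **Regrip:** my first grip on the lower cup was higher than planned, so I opened, went down and gripped again before lifting.
- **Not measured:** I judged seating height and tilt only from the pictures and from the wrist force dropping at release.

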